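Closing a leaning syrup jug for the night

ROBOT

A 6-joint arm with a two-finger parallel gripper is mounted at the origin on the work surface. World frame = base frame: x ahead of the robot, y to its left, z up, the work surface at z = 0. Lengths are in m, angles in rad, forces in N, time in s.
With the tool pointing down it reaches from about 0.225 to 0.875 m from the base axis. Payload 3.4 kg.
Tool frame: the origin (TCP) lies on the mounting face of the last link; the fingertips stand 173 mm ahead of it and the grasp point (between the pads) lies 155 mm ahead of it; z points along the fingers, y is the line along which they close (so a half turn about z gives the same grasp; the last joint's range is limited). The gripper opens to 85 mm and grips with 20 to 120 N. Pads are 22 mm wide; open, the fingers measure 114 mm over their backs; the gripper's body (76 mm by 85 mm) begins 54 mm behind the grasp point. The pads swing forward as they close: fully open they stand 13 mm farther back than shut.
Start: joints at [1.061, 0.276, 1.505, -0, 1.361, -0.121], TCP at [0.218, 0.532, 0.405] pointing down, gripper open.
Joint ranges: [-2.89, 2.89], [-0.75, 2.08], [0.22, 2.7], [-1.18, 4.32], [0.11, 2.71], [-2.7, 2.7]. Speed limits (rad/s): [2.57, 2.57, 3.14, 3.14, 3.14, 3.14].

INTERFACE

Orientations are given as a unit quaternion [w, x, y, z].
In Python, from rig import manip gives the robot as it stands.
- The arm moves only by the tool carry_out, never from a script. Its arguments are lists of equal length, an entry for each row: "linear": the shift along the world's x, y, z each as a share of 500 mm, from -1 to 1, a list of three; "angular": the turn, a rotation vector about the world's x, y, z each as a share of 0.08 rad, from -1 to 1, a list of three; "hand": the opening, from 0 (shut) to 1 (fully open). In form: {"linear": [[x, y, z], ...], "angular": [[rx, ry, rz], ...], "hand": [hand, ...]}. A call has 1 to 8 rows; each row shifts and turns the commanded pose from where the row before left it; what a row does not reach is not made up. A row lasts 1/12 s, in which the tool goes at most 41.7 mm and 7.16 degrees, less where a joint would pass 70% of its speed; a pose out of reach is approached as far as the arm can. A call with a number of a shift or a turn outside -1 to 1 is refused whole. A call with a gripper value outside its range is refused whole. The fingers move at their own pace and stop on an object; "force" is the grip in N (left out, the last holds). Time passes only in rows, so rows that do not move let the fingers close. It gives the time, the measured TCP pose, the force, the opening and the grip force at its end, in the units of the state.
- manip.get_state(): the state, without advancing time (a new reading comes with each control period).
- manip.get_image(name): name is "scene" or "top"; returns the picture (480x640x3 uint8, red, green, blue); there is no depth.
- manip.camera_params(name): a dict with "fx", "fy", "cx", "cy" (pixels), "view" (4x4, takes a point from world to camera coordinates). Camera axes: x right, y down, z forward; pixel columns grow to the right and rows downward; lengths in m; the calibration is good to about 2 mm. A picture is of the moment at which its call begins. camera_params takes no time and is no camera call.
- manip.sign_off(): hands the job in; it is judged then, once.
The state is a dict: "clock": time; "qpos": joint angles; "qd": joint speeds; "effort": joint torques, N m; "position": TCP position; "ee_rot": TCP orientation; "contact_force": force on the tool from outside, world axes, zero at the start; "moment": the same for the moment, N m; "width": finger opening in m; "gripper_force": force on a finger pad.
Only numpy, scipy, OpenCV 4.12 (cv2) and the standard library are available. Lean on these libraries where they do the work, as an engineer would, in place of code of your own. Each camera call takes 0.05 s, during which the arm holds its last target. There are 200 camera calls.

TASK

One of the two jugs in the leaning rack still has its pouring spout in. Pull the spout out and put it in the wash tub, then close that jug with the large loose stopper from the cup caddy, pushed fully home with its flange flush on the neck, and let go. Leave the cups, the bottle, the small stopper and the other jug's stopper as they stand.

Things in the scene. Friction and masses are not known exactly. Their poses are not given: they have to be found in the camera images.
- spout: pouring spout, 108 mm long: a tapered cork plug (31 mm wide at its tip, 41 mm at the top, 40 mm long), a flange 58 mm wide, 6 mm thick, then a round steel tube 26 mm across from 46 to 88 mm, then a thin tip bent to its -x. Origin: centre of the plug's tip; z along it to the steel end. Sits in one of the two jug necks at the start. About 90 g.
- spout_flange (a point): on the spout's axis at the underside of its flange, 40 mm above the plug's tip
- stopper: the large loose stopper, 90 mm long: a tapered cork plug (31 mm wide at its tip, 41 mm at the top, 40 mm long), a flange 58 mm wide, 6 mm thick, then a round cork grip 30 mm across from 46 to 90 mm. Origin: centre of the plug's tip; z along it to the grip. Stands upright on its plug tip on the caddy at the start. About 90 g; tips if pushed.
- stopper_flange (a point): on the large stopper's axis at the underside of its flange, 40 mm above the plug's tip; comes to the centre of the jug's mouth when fully home
- small_stopper: a smaller cork stopper, too small for the jugs, to be left alone: 60 mm long, plug 22 to 29 mm across, flange 42 mm, grip 20 mm; stands upright on its plug tip on the caddy, diagonally across from the large one. Origin: centre of the plug's tip.
- seated_stopper: a stopper just like the large one, already home in the other jug's neck, to be left alone. Origin: centre of the plug's tip; z along it, out of the jug.
- rack: fixed steel rack, 250 mm wide (y), that leans the two jugs 30 degrees from vertical, towards its own -x (roughly towards the robot). Origin: on the counter, between the jugs; the jugs lie at y = +60 and -60 mm.
- jug_a_mouth (a point): centre of the open neck's top edge of the jug at the rack's +y; about 215 mm above the counter. Its z axis points out of the neck along the jug's axis, 30 degrees from vertical; y along the rack. Fixed white jug, body 100 mm across, neck 56 mm across outside and 44 mm inside, straight bore 50 mm deep.
- jug_b_mouth (a point): the same for the jug at the rack's -y
- caddy: fixed shallow white tray 190 mm square, rim 14 mm high, floor 5 mm above the counter. Origin: centre of its underside. Round its centre, on a square of 90 mm pitch along its x and y axes, stand four things: cup stacks at about (+45,+45) and (-45,-45) mm, the stoppers at about (+45,-45) and (-45,+45) mm, one at each.
- cups_1: stack of white cups, 105 mm high, 78 mm across at the top, 58 mm at the foot, loose. Origin: centre of its underside.
- cups_2: another such stack
- tub: fixed round red wash tub, open at the top, 204 mm across the rim, 162 mm across inside at the floor, 70 mm high, floor 5 mm thick. Origin: centre of its underside. It and the caddy stand to either side of the rack, and may change sides.
- syrup_bottle: loose amber bottle with a white cap, 68 mm across, 200 mm high, standing in front of the rack on the robot's side. Origin: centre of its underside.
There are look-alikes about, which are no part of the job. What is shaped like the stopper but green is not meant.

How it is judged:
On the way, in this order (a step that is already met when the one before it is completed fails the run):
1. the spout lies or stands in the wash tub, let go (horizontal distance between each of spout, spout_flange and tub below 0.1 m and height (world z) of spout_flange below 0.075 m and linear speed of spout below 0.05 m/s and contact force between the fingers and spout below 0.1 N), for 0.2 s.
2. the large stopper is fully home in the jug that had the spout (((distance between stopper_flange and jug_a_mouth below 0.005 m and angle between the z axis of stopper and the z axis of jug_a_mouth, either way round below 0.09 rad and angle between stopper's own z axis and vertical below 1 rad) or (distance between stopper_flange and jug_b_mouth below 0.005 m and angle between the z axis of stopper and the z axis of jug_b_mouth, either way round below 0.09 rad and angle between stopper's own z axis and vertical below 1 rad))), for 0.2 s.
At the end, for the whole second after the job is handed in: Large stopper at rest in the jug that had the spout, flange centre within 5 mm of the mouth centre, axes within 0.09 rad, released. Spout at rest in the tub (flange centre below 75 mm). Cups, bottle, small stopper upright and within 30 mm of their starts, the other jug's stopper within 12 mm (all of step 1 and ((distance between stopper_flange and jug_a_mouth below 0.005 m and angle between the z axis of stopper and the z axis of jug_a_mouth, either way round below 0.09 rad and angle between stopper's own z axis and vertical below 1 rad) or (distance between stopper_flange and jug_b_mouth below 0.005 m and angle between the z axis of stopper and the z axis of jug_b_mouth, either way round below 0.09 rad and angle between stopper's own z axis and vertical below 1 rad)) and linear speed of stopper below 0.02 m/s and contact force between the fingers and stopper below 0.1 N and distance of each of cups_1, cups_2, syrup_bottle, small_stopper from where it was at the start of the episode below 0.03 m and distance of seated_stopper from where it was at the start of the episode below 0.012 m and angle between each of cups_1, cups_2, syrup_bottle, small_stopper's own z axis and vertical below 0.2 rad); the robot touches nothing.
It fails at once if a cup stack, the bottle or the small stopper was shifted by more than 30 mm or tipped (not (distance of cups_1 from where it was at the start of the episode below 0.03 m) or not (distance of cups_2 from where it was at the start of the episode below 0.03 m) or not (distance of syrup_bottle from where it was at the start of the episode below 0.03 m) or not (distance of small_stopper from where it was at the start of the episode below 0.03 m) or angle between any of cups_1, cups_2, syrup_bottle, small_stopper's own z axis and vertical above 0.35 rad).
It fails at once if the other jug's stopper was pulled or shifted by more than 12 mm (not (distance of seated_stopper from where it was at the start of the episode below 0.012 m)).
It also fails if it takes over 66 s, if anything falls off the work surface, if the arm or the gripper's body presses on something with over 40 N, if the wrist force passes 120 N, or if a joint passes its speed limit or range.

## Working session

There is one attempt and no reset: what is moved stays moved. The work goes in short steps, Python scripts to look and compute and a tool call to move; the robot and the scene stay as the last step left them, time stands still between calls to the robot, and variables do not carry over. Pictures are saved under pics/ and viewed, at most 10 in all, crops included, and the job is handed in when it is done.

Besides the shell and the picture viewer there is one more tool, called after ">>>" by a JSON object that holds its "name" and its "arguments", one argument or row to a line. carry_out: Moves the arm, as the interface text tells. Its arguments: {"type":"object","properties":{"linear":{"type":"array"},"angular":{"type":"array"},"hand":{"type":"array"},"force":{"type":"number"}},"required":["linear","angular","hand"]}

```bash
mkdir -p pics; ls
python3 - <<'E'
from rig import manip
import cv2,numpy as np
for n in("scene","top"):
    im=manip.get_image(n);cv2.imwrite(f"pics/{n}0.png",im[:,:,::-1]);p=manip.camera_params(n)
    print(n,{k:(np.round(v,4).tolist()) for k,v in p.items()})
print(manip.get_state())
E
```

```text
pics
scene {'fx': 579.591, 'fy': 579.591, 'cx': 312.2286, 'cy': 235.8162, 'view': [[0.7087, 0.7055, 0.005, -0.3698], [0.452, -0.4486, -0.771, -0.1543], [-0.5417, 0.5487, -0.6368, 1.5658], [0.0, 0.0, 0.0, 1.0]]}
top {'fx': 621.4249, 'fy': 621.4249, 'cx': 319.5932, 'cy': 245.3067, 'view': [[-0.0127, -0.9998, -0.0144, -0.0247], [-0.9978, 0.0136, -0.0644, 0.5483], [0.0646, 0.0136, -0.9978, 1.4695], [0.0, 0.0, 0.0, 1.0]]}
{'clock': 0.1, 'qpos': array([ 1.06099367e+00,  2.76559406e-01,  1.50597710e+00,  3.02868443e-05,
        1.36070627e+00, -1.20973430e-01]), 'qd': array([ 0.00048416,  0.00032357, -0.00257142,  0.00011222, -0.00124761,
        0.00095971]), 'effort': array([ 2.12283179e-03, -4.17696834e+01, -2.46405351e+01, -2.16806793e-04,
        5.77975225e-03, -1.03966627e-05]), 'position': array([0.21788742, 0.5319345 , 0.40392193]), 'ee_rot': array([-2.69999516e-04,  1.93195252e-01,  9.81159984e-01, -7.79773152e-04]), 'contact_force': array([-0.11520312,  0.08881524,  0.49442214]), 'moment': array([-0.01591271,  0.01462557, -0.01011953]), 'gripper_force': 0.0, 'width': 0.08539571370592415}
```

View pics/scene0.png

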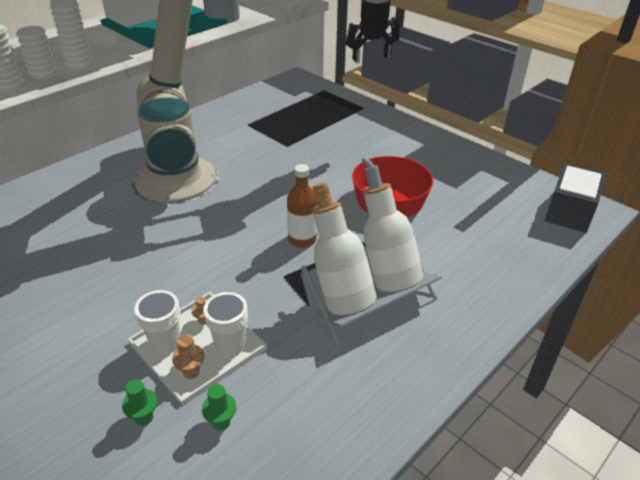

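View pics/top0.png

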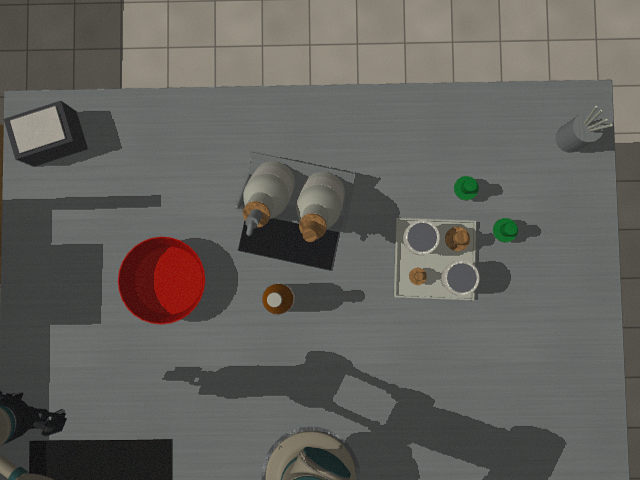

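Run:
```python
import cv2,numpy as np
s=cv2.imread("pics/scene0.png");t=cv2.imread("pics/top0.png")
f=lambda im,x,y,w,h,k:cv2.resize(im[y:y+h,x:x+w],(w*k,h*k),interpolation=cv2.INTER_CUBIC)
a=f(s,305,150,100,75,4);b=f(t,235,190,100,75,4);c=f(s,130,280,133,100,3)[:300,:400];d=f(t,390,205,133,100,3)[:300,:400]
c=cv2.resize(c,(400,300));d=cv2.resize(d,(400,300))
cv2.imwrite("pics/crop1.png",np.vstack([np.hstack([a,b]),np.hstack([c,d])]))
for n,im in(("s",s),("t",t)):
    h=cv2.cvtColor(im,cv2.COLOR_BGR2HSV)
    m=cv2.inRange(h,(5,90,60),(18,255,255))
    k,_,st,ce=cv2.connectedComponentsWithStats(m)
    for i in range(1,k):
        if st[i,4]>25: print(n,st[i],ce[i].round(1))
    r=cv2.inRange(h,(0,170,60),(4,255,255))|cv2.inRange(h,(172,170,60),(180,255,255))
    k,_,st,ce=cv2.connectedComponentsWithStats(r)
    for i in range(1,k):
        if st[i,4]>100: print(n,"red",st[i],ce[i].round(1))
```

```text
s [398   0  17  10  51] [406.5   3.4]
s [424   1  12  15  44] [430.    8.2]
s [434   0  13  18  63] [439.7   7.7]
s [510   0  19  24 150] [520.7  10.2]
s [441  10  14  11  35] [447.2  15.4]
s [  517    15   123   196 12077] [600.5 115.1]
s [464  16  10  12  32] [467.6  21.7]
s [501  16  10  14  30] [505.8  22. ]
s [481  20  24  18 126] [493.9  28.6]
s [503  33  26  11  81] [515.5  37.9]
s [528  37  11  10  29] [532.  43.]
s [447 112  15  11  39] [453.5 117.7]
s [488 117  11   9  29] [492.7 120.9]
s [463 126  27  14  81] [475.9 132.2]
s [ 288  177   53   38 1289] [309.6 198.2]
s [362 182  30  13 138] [376.6 188.4]
s [ 563  214   77  148 5555] [608.6 297.6]
s [288 236  28  12 177] [301.6 241.8]
s [192 297  13  27 214] [198.9 309.5]
s [539 314  13  18  82] [545.  323.7]
s [173 334  31  44 907] [187.6 356.3]
s red [ 371  157   61   59 2055] [405.4 181.7]
s red [353 163  15  47 370] [359.9 182.3]
t [  0 125   4 118 260] [  0.8 175.3]
t [243 201  27  27 348] [257.1 211.7]
t [299 213  28  29 598] [312.  226.8]
t [445 227  25  24 464] [457.1 238.3]
t [409 268  17  17 234] [417.2 276. ]
t [262 284  31  30 483] [277.2 298.6]
t red [ 118  237   87   87 5904] [161.2 280. ]
```

View pics/crop1.png

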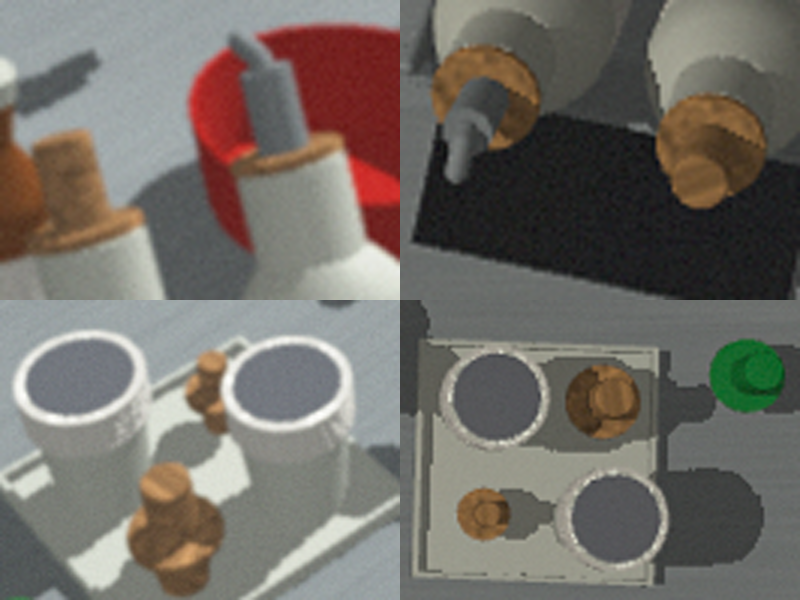

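```bash
cat > h.py <<'E'
import numpy as np
from rig import manip
P={n:manip.camera_params(n) for n in("scene","top")}
def ray(n,u,v):
    p=P[n];V=np.array(p["view"]);R,t=V[:3,:3],V[:3,3]
    return -R.T@t, R.T@np.array([(u-p["cx"])/p["fx"],(v-p["cy"])/p["fy"],1])
def plane(n,u,v,z):
    o,d=ray(n,u,v);return o+d*(z-o[2])/d[2]
def tri(s,t):
    (o,d),(q,e)=ray("scene",*s),ray("top",*t)
    k=np.linalg.lstsq(np.c_[d,-e],q-o,rcond=None)[0];a,b=o+k[0]*d,q+k[1]*e
    return ((a+b)/2).round(4),np.linalg.norm(a-b).round(4)
def proj(n,X):
    p=P[n];V=np.array(p["view"]);c=V[:3,:3]@X+V[:3,3]
    return (p["fx"]*c[0]/c[2]+p["cx"]).round(1),(p["fy"]*c[1]/c[2]+p["cy"]).round(1)
E
python3 - <<'E'
from h import *
a,b=tri((377.2,188.3),(256.5,214)),tri((327.2,206.5),(312.5,226.5));print("spout",a,"seat",b)
d=a[0]-b[0];print(d,np.linalg.norm(d),np.arctan2(-d[0],d[1]))
r=plane("top",253,152,0.03)-plane("top",355,172,0.03);print("rack edge yaw",np.arctan2(-r[0],r[1]))
for z in(.21,.217,.224):print(z,plane("top",256.5,214,z),plane("top",312.5,226.5,z))
print("tub",plane("top",161.5,280.5,.07))
print("bottle",plane("top",274.5,299.5,.2))
print("stopper fl",plane("top",457.7,238.9,.049),"grip",plane("top",461.3,237.7,.095),tri((185,340),(461.3,237.7)))
for n,uv in(("cup1",(422,237.5)),("cup2",(460.5,277.5))):print(n,plane("top",*uv,.105))
print("small",plane("top",418,275.5,.06))
# spout tube tip/elbow
print("elbow",tri((373,167),(247.5,222)))
E
```

```text
spout (array([0.6032, 0.097 , 0.2193]), np.float64(0.004)) seat (array([ 0.5757, -0.0187,  0.2203]), np.float64(0.0049))
[ 0.0275  0.1157 -0.001 ] 0.11892745688023433 -0.2333536514401764
rack edge yaw -0.21102934027428744
0.21 [0.60286596 0.09664904 0.21      ] [ 0.5749564 -0.0202195  0.21     ]
0.217 [0.60204745 0.09584271 0.217     ] [ 0.57428919 -0.02039225  0.217     ]
0.224 [0.60122894 0.09503638 0.224     ] [ 0.57362199 -0.020565    0.224     ]
tub [0.46808227 0.33333094 0.07      ]
bottle [0.42393453 0.06125662 0.2       ]
stopper fl [ 0.55643427 -0.35514734  0.049     ] grip [ 0.55573169 -0.3537386   0.095     ] (array([ 0.5566, -0.3523,  0.0955]), np.float64(0.0032))
cup1 [ 0.55666328 -0.26354362  0.105     ]
cup2 [ 0.46576043 -0.34736611  0.105     ]
small [ 0.47208921 -0.25907955  0.06      ]
elbow (array([0.5815, 0.1096, 0.254 ]), np.float64(0.0008))
```

```bash
cat >> h.py <<'E'
from scipy.spatial.transform import Rotation as Ro
PSI=-0.222
def axis(psi=PSI): return np.array([-.5*np.cos(psi),-.5*np.sin(psi),.75**.5])
MOUTH=np.array([.6037,.0958,.2155])
def tilt(psi=PSI,flip=1):
    z=-axis(psi);y=flip*np.array([-np.sin(psi),np.cos(psi),0]);return Ro.from_matrix(np.c_[np.cross(y,z),y,z])
def down(yaw):   # tool y at heading yaw
    y=np.array([np.cos(yaw),np.sin(yaw),0]);z=np.array([0,0,-1.]);return Ro.from_matrix(np.c_[np.cross(y,z),y,z])
def go(p,R,n):
    s=manip.get_state();q=s["ee_rot"];c=Ro.from_quat([q[1],q[2],q[3],q[0]])
    w=(R*c.inv()).as_rotvec();d=np.array(p)-s["position"]
    print("per row x",n,(d/.5/n).round(4),(w/.08/n).round(3),"tot mm",(d*1e3).round(1),"rad",w.round(3),"F",s["contact_force"].round(1),s["moment"].round(2),"w",s["width"].round(4),"t",round(s["clock"],2),"q",s["qpos"].round(2))
E
python3 -c "
from h import *
go(MOUTH+.275*axis(),tilt(),15)"
```

```text
Traceback (most recent call last):
  File "h.py", line 27, in go
    print("per row x",n,(d/.5/n).round(4),(w/.08/n).round(3),"tot mm",(d*1e3).round(1),"rad",w.round(3),"F",s["contact_force"].round(1),s["moment"].round(2),"w",s["width"].round(4),"t",round(s["clock"],2),"q",s["qpos"].round(2))
                                                                                                                                                                 ^^^^^^^^^^^^^^^^
AttributeError: 'float' object has no attribute 'round'
```

```bash
sed -i 's/s\["width"\].round(4)/round(s["width"],4)/' h.py
python3 -c "
from h import *
go(MOUTH+.275*axis(),tilt(),16)"
```

```text
per row x 16 [ 0.0315 -0.0507  0.0062] [-0.122 -0.391  0.128] tot mm [ 251.7 -405.9   49.7] rad [-0.156 -0.501  0.163] F [-0.1  0.1  0.5] [-0.02  0.01 -0.01] w 0.0854 t 0.1 q [ 1.06  0.28  1.51  0.    1.36 -0.12]
```

>>> {"name": "carry_out", "arguments": {
  "linear": [
    [0.03,-0.05,0.006],
    [0.032,-0.05,0.006],
    [0.032,-0.05,0.006],
    [0.032,-0.05,0.006],
    [0.032,-0.05,0.006],
    [0.032,-0.05,0.006],
    [0.032,-0.05,0.006],
    [0.032,-0.05,0.006]
  ],
  "angular": [
    [-0.12,-0.39,0.13],
    [-0.12,-0.39,0.13],
    [-0.12,-0.39,0.13],
    [-0.12,-0.39,0.13],
    [-0.12,-0.39,0.13],
    [-0.12,-0.39,0.13],
    [-0.12,-0.39,0.13],
    [-0.12,-0.39,0.13]
  ],
  "hand": [1,1,1,1,1,1,1,1],
  "force": 60
}}

```text
clock: 0.77
position: [0.3453, 0.3308, 0.4285]
ee_rot: [0.13, 0.15, 0.98, -0.014]
contact_force: [-0.3, -1.2, 0.2]
width: 0.0856
gripper_force: 0.0
```

>>> {"name": "carry_out", "arguments": {
  "linear": [
    [0.032,-0.052,0.006],
    [0.032,-0.052,0.006],
    [0.032,-0.052,0.006],
    [0.032,-0.052,0.006],
    [0.032,-0.052,0.006],
    [0.032,-0.052,0.006],
    [0.032,-0.052,0.006],
    [0,0,0]
  ],
  "angular": [
    [-0.13,-0.39,0.13],
    [-0.13,-0.39,0.13],
    [-0.13,-0.39,0.13],
    [-0.13,-0.39,0.13],
    [-0.13,-0.39,0.13],
    [-0.13,-0.39,0.13],
    [-0.13,-0.39,0.13],
    [-0.13,-0.39,0.13]
  ],
  "hand": [1,1,1,1,1,1,1,1]
}}

```text
clock: 1.43
position: [0.4591, 0.1464, 0.4502]
ee_rot: [0.259, 0.107, 0.96, -0.032]
contact_force: [0.6, 0.6, -0.5]
width: 0.0853
gripper_force: 0.0
```

```bash
python3 -c "
from h import *
go(MOUTH+.275*axis(),tilt(),1)
go(MOUTH+.185*axis(),tilt(),6)"
```

```text
per row x 1 [ 0.021  -0.0407  0.0069] [0.077 0.026 0.014] tot mm [ 10.5 -20.3   3.4] rad [0.006 0.002 0.001] F [ 0.6  0.6 -0.5] [0.07 0.27 0.01] w 0.0853 t 1.43 q [ 0.26 -0.    1.79 -0.31  0.9  -0.95]
per row x 6 [ 0.0181 -0.0101 -0.0248] [0.013 0.004 0.002] tot mm [ 54.4 -30.3 -74.5] rad [0.006 0.002 0.001] F [ 0.6  0.6 -0.5] [0.07 0.27 0.01] w 0.0853 t 1.43 q [ 0.26 -0.    1.79 -0.31  0.9  -0.95]
```

>>> {"name": "carry_out", "arguments": {
  "linear": [
    [0.021,-0.041,0.007],
    [0,0,0],
    [0.0146,-0.0033,-0.026],
    [0.0146,-0.0033,-0.026],
    [0.0146,-0.0033,-0.026],
    [0.0146,-0.0033,-0.026],
    [0.0146,-0.0033,-0.026],
    [0,0,0]
  ],
  "angular": [
    [0.07,0.03,0.01],
    [0,0,0],
    [0,0,0],
    [0,0,0],
    [0,0,0],
    [0,0,0],
    [0,0,0],
    [0,0,0]
  ],
  "hand": [1,1,1,1,1,1,1,1]
}}

```text
clock: 2.1
position: [0.5037, 0.1214, 0.385]
ee_rot: [0.252, 0.105, 0.961, -0.028]
contact_force: [-0.9, 0.4, -0.7]
width: 0.0857
gripper_force: 0.0
```

Run:
```python
from h import *
import cv2
go(MOUTH+.185*axis(),tilt(),1)
f=lambda im,x,y,w,h,k:cv2.resize(im[y:y+h,x:x+w,::-1],(w*k,h*k),interpolation=cv2.INTER_CUBIC)
cv2.imwrite("pics/g1.png",np.hstack([f(manip.get_image("scene"),310,110,130,130,3),f(manip.get_image("top"),200,160,130,130,3)]))
```

```text
per row x 1 [ 0.0196 -0.0104 -0.0186] [-0.021 -0.123 -0.043] tot mm [ 9.8 -5.2 -9.3] rad [-0.002 -0.01  -0.003] F [-0.9  0.4 -0.7] [ 0.06  0.23 -0.  ] w 0.0857 t 2.1 q [ 0.17  0.1   1.85 -0.28  0.73 -1.01]
```

View pics/g1.png

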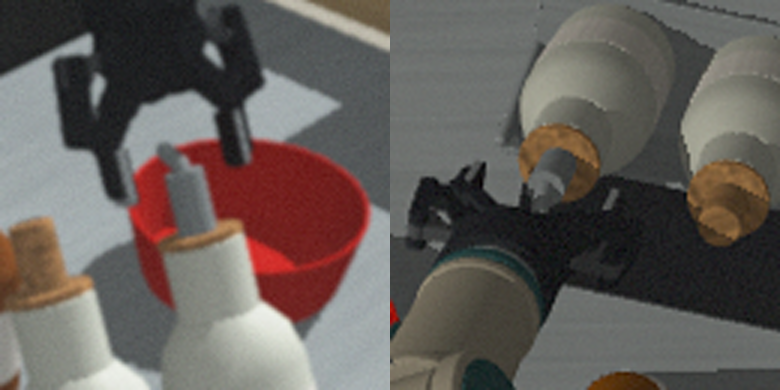

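>>> {"name": "carry_out", "arguments": {
  "linear": [
    [0.01,-0.005,-0.009],
    [0.009,-0.005,-0.009],
    [0,0,0],
    [0,0,0]
  ],
  "angular": [
    [-0.02,-0.06,-0.02],
    [0,-0.06,-0.02],
    [0,0,0],
    [0,0,0]
  ],
  "hand": [1,1,1,1]
}}

```text
clock: 2.53
position: [0.5135, 0.1162, 0.3792]
ee_rot: [0.26, 0.107, 0.959, -0.028]
contact_force: [-0.3, -0.1, 0.3]
width: 0.0855
gripper_force: 0.0
```

```bash
python3 -c "
from h import *
go(MOUTH+.185*axis(),tilt(),1)"
```

```text
per row x 1 [-0.0001 -0.0001 -0.007 ] [-0.009  0.077 -0.008] tot mm [-0.1 -0.  -3.5] rad [-0.001  0.006 -0.001] F [-0.3 -0.1  0.3] [0.08 0.25 0.  ] w 0.0855 t 2.53 q [ 0.16  0.11  1.86 -0.29  0.7  -1.01]
```

>>> {"name": "carry_out", "arguments": {
  "linear": [
    [0,0,-0.005],
    [0,0,0],
    [0,0,0],
    [0,0,0],
    [0,0,0],
    [0,0,0],
    [0,0,0],
    [0,0,0]
  ],
  "angular": [
    [0,0.07,0],
    [0,0,0],
    [0,0,0],
    [0,0,0],
    [0,0,0],
    [0,0,0],
    [0,0,0],
    [0,0,0]
  ],
  "hand": [1,0,0,0,0,0,0,0],
  "force": 60
}}

```text
clock: 3.2
position: [0.5136, 0.1167, 0.3771]
ee_rot: [0.258, 0.107, 0.96, -0.028]
contact_force: [-0.1, 1.2, 1.8]
width: 0.0246
gripper_force: 58.7
```

```bash
python3 -c "
from h import *
go(MOUTH+.185*axis(),tilt(),1);print(manip.get_state()['gripper_force'])"
```

```text
per row x 1 [-0.0003 -0.001  -0.0029] [-0.019  0.022 -0.016] tot mm [-0.2 -0.5 -1.4] rad [-0.002  0.002 -0.001] F [-0.1  1.2  1.8] [0.4  0.2  0.11] w 0.0246 t 3.2 q [ 0.16  0.12  1.86 -0.29  0.7  -1.01]
58.67661952972412
```

>>> {"name": "carry_out", "arguments": {
  "linear": [
    [-0.005,0.001,0.009],
    [-0.01,0.002,0.017],
    [-0.01,0.002,0.017],
    [-0.01,0.002,0.017],
    [-0.01,0.002,0.017],
    [-0.01,0.002,0.017],
    [-0.01,0.002,0.017],
    [-0.01,0.002,0.017]
  ],
  "angular": [
    [0,0,0],
    [0,0,0],
    [0,0,0],
    [0,0,0],
    [0,0,0],
    [0,0,0],
    [0,0,0],
    [0,0,0]
  ],
  "hand": [0,0,0,0,0,0,0,0]
}}

```text
clock: 3.87
position: [0.4752, 0.1239, 0.4418]
ee_rot: [0.258, 0.107, 0.96, -0.028]
contact_force: [0.0, -0.5, -2.3]
width: 0.0251
gripper_force: 59.0
```

>>> {"name": "carry_out", "arguments": {
  "linear": [
    [-0.01,0.002,0.017],
    [-0.01,0.002,0.017],
    [-0.01,0.002,0.017],
    [0,0,0]
  ],
  "angular": [
    [0,0,0],
    [0,0,0],
    [0,0,0],
    [0,0,0]
  ],
  "hand": [0,0,0,0]
}}

```text
clock: 4.2
position: [0.4605, 0.1271, 0.4686]
ee_rot: [0.259, 0.106, 0.96, -0.028]
contact_force: [0.8, 0.3, -0.4]
width: 0.0247
gripper_force: 59.0
```

Run:
```python
from h import *
import cv2
go([.468,.333,.36],down(1.57-.1),14)
f=lambda im,x,y,w,h,k:cv2.resize(im[y:y+h,x:x+w,::-1],(w*k,h*k),interpolation=cv2.INTER_CUBIC)
cv2.imwrite("pics/g2.png",np.hstack([f(manip.get_image("scene"),310,60,130,180,3),f(manip.get_image("top"),200,140,130,180,3)]))
```

```text
per row x 14 [ 0.0011  0.0294 -0.0155] [0.073 0.466 0.105] tot mm [   7.5  205.9 -108.6] rad [0.082 0.522 0.117] F [ 0.8  0.3 -0.4] [0.04 0.29 0.05] w 0.0247 t 4.2 q [ 0.21 -0.02  1.77 -0.26  0.92 -1.04]
```

View pics/g2.png

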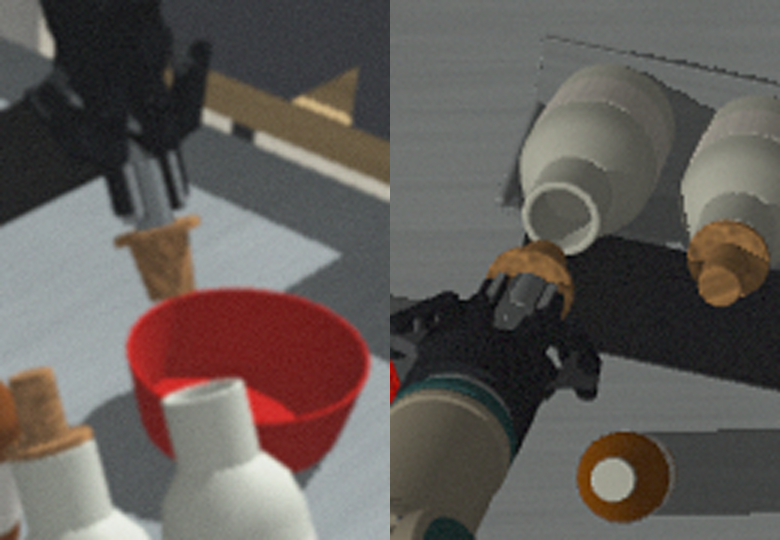

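>>> {"name": "carry_out", "arguments": {
  "linear": [
    [0,0.034,0],
    [0,0.034,0],
    [0,0.034,0],
    [0,0.034,-0.01],
    [0,0.034,-0.01],
    [0,0.034,-0.02],
    [0,0.034,-0.02],
    [0,0.034,-0.02]
  ],
  "angular": [
    [0.08,0.47,0.1],
    [0.08,0.47,0.1],
    [0.08,0.47,0.1],
    [0.08,0.47,0.1],
    [0.08,0.47,0.1],
    [0.08,0.47,0.1],
    [0.08,0.47,0.1],
    [0.08,0.47,0.1]
  ],
  "hand": [0,0,0,0,0,0,0,0]
}}

```text
clock: 4.97
position: [0.4612, 0.2637, 0.425]
ee_rot: [0.107, 0.077, 0.991, -0.011]
contact_force: [-0.1, -0.0, -0.8]
width: 0.0246
gripper_force: 59.2
```

>>> {"name": "carry_out", "arguments": {
  "linear": [
    [0,0.034,-0.02],
    [0,0.034,-0.02],
    [0,0.034,-0.02],
    [0,0.034,-0.02],
    [0.015,0.034,-0.02],
    [0,0.034,-0.02],
    [0,0,0],
    [0,0,0]
  ],
  "angular": [
    [0.08,0.47,0.1],
    [0.08,0.47,0.1],
    [0.08,0.47,0.1],
    [0.08,0.47,0.1],
    [0.08,0.47,0.1],
    [0.08,0.47,0.1],
    [0,0,0],
    [0,0,0]
  ],
  "hand": [0,0,0,0,0,0,0,0]
}}

```text
clock: 5.63
position: [0.4689, 0.3652, 0.3644]
ee_rot: [-0.006, 0.053, 0.999, 0.001]
contact_force: [-0.4, -0.2, -1.3]
width: 0.0244
gripper_force: 59.3
```

```bash
python3 -c "
from h import *
go([.468,.333,.236],down(1.57-.1),8)"
```

```text
per row x 8 [-0.0002 -0.008  -0.0321] [-0.003 -0.017  0.009] tot mm [  -0.9  -32.2 -128.4] rad [-0.002 -0.011  0.006] F [-0.4 -0.2 -1.3] [-0.05 -0.03 -0.05] w 0.0244 t 5.63 q [ 0.54  0.33  1.53  0.01  1.29 -0.92]
```

>>> {"name": "carry_out", "arguments": {
  "linear": [
    [0,-0.03,-0.01],
    [0,-0.034,-0.03],
    [0,0,-0.05],
    [0,0,-0.06],
    [0,0,-0.06],
    [0,0,-0.04],
    [0,0,-0.007],
    [0,0,0]
  ],
  "angular": [
    [0,-0.1,0.07],
    [0,0,0],
    [0,0,0],
    [0,0,0],
    [0,0,0],
    [0,0,0],
    [0,0,0],
    [0,0,0]
  ],
  "hand": [0,0,0,0,0,0,0,0]
}}

```text
clock: 6.3
position: [0.4682, 0.332, 0.237]
ee_rot: [-0.002, 0.051, 0.999, 0.001]
contact_force: [0.8, 1.3, -0.5]
width: 0.0243
gripper_force: 59.3
```

>>> {"name": "carry_out", "arguments": {
  "linear": [
    [0,0,0],
    [0,0,0],
    [0,0,0]
  ],
  "angular": [
    [0,0,0],
    [0,0,0],
    [0,0,0]
  ],
  "hand": [0,0,0]
}}

```text
clock: 6.55
position: [0.4691, 0.3331, 0.2396]
ee_rot: [0.001, 0.051, 0.999, 0.003]
contact_force: [0.4, 0.2, -1.2]
width: 0.0245
gripper_force: 59.3
```

>>> {"name": "carry_out", "arguments": {
  "linear": [
    [0,0,-0.006],
    [0,0,-0.004],
    [0,0,0],
    [0,0,0],
    [0,0,0],
    [0,0,0],
    [0,0,0],
    [0,0,0]
  ],
  "angular": [
    [0,0,0],
    [0,0,0],
    [0,0,0],
    [0,0,0],
    [0,0,0],
    [0,0,0],
    [0,0,0],
    [0,0,0]
  ],
  "hand": [0,0,0,0.6,1,1,1,1]
}}

```text
clock: 7.22
position: [0.4686, 0.3329, 0.2328]
ee_rot: [-0.001, 0.051, 0.999, 0.002]
contact_force: [0.1, 0.5, -0.6]
width: 0.0828
gripper_force: 0.0
```

>>> {"name": "carry_out", "arguments": {
  "linear": [
    [0,0,0.02],
    [0,0,0.04],
    [0,0,0.06],
    [0,0,0.06],
    [0,0,0.06],
    [0,0,0.06],
    [0,0,0.03],
    [0,0,0]
  ],
  "angular": [
    [0,0,0],
    [0,0,0],
    [0,0,0],
    [0,0,0],
    [0,0,0],
    [0,0,0],
    [0,0,0],
    [0,0,0]
  ],
  "hand": [1,1,1,1,1,1,1,1]
}}

```text
clock: 7.88
position: [0.4692, 0.3332, 0.4031]
ee_rot: [0.003, 0.051, 0.999, 0.005]
contact_force: [0.3, 0.6, -0.9]
width: 0.0852
gripper_force: 0.0
```

Run:
```python
from h import *
import cv2
go([.5562,-.3535,.37],down(0.8),20)
f=lambda im,x,y,w,h,k:cv2.resize(im[y:y+h,x:x+w,::-1],(w*k,h*k),interpolation=cv2.INTER_CUBIC)
s,t=manip.get_image("scene"),manip.get_image("top")
cv2.imwrite("pics/s3.png",s[:,:,::-1]);cv2.imwrite("pics/t3.png",t[:,:,::-1])
cv2.imwrite("pics/g3.png",np.vstack([np.hstack([f(s,340,90,130,130,3),f(t,100,220,130,130,3)]),np.hstack([f(s,340,160,98,50,4)[:,:390],f(t,220,180,98,50,4)[:,:390]])]))
```

```text
per row x 20 [ 0.0087 -0.0687 -0.0033] [-0.004  0.006 -0.418] tot mm [  87.  -686.7  -33.1] rad [-0.006  0.01  -0.669] F [ 0.3  0.6 -0.9] [ 0.02 -0.01  0.02] w 0.0852 t 7.88 q [ 0.5   0.27  1.51  0.    1.35 -0.97]
```

View pics/g3.png

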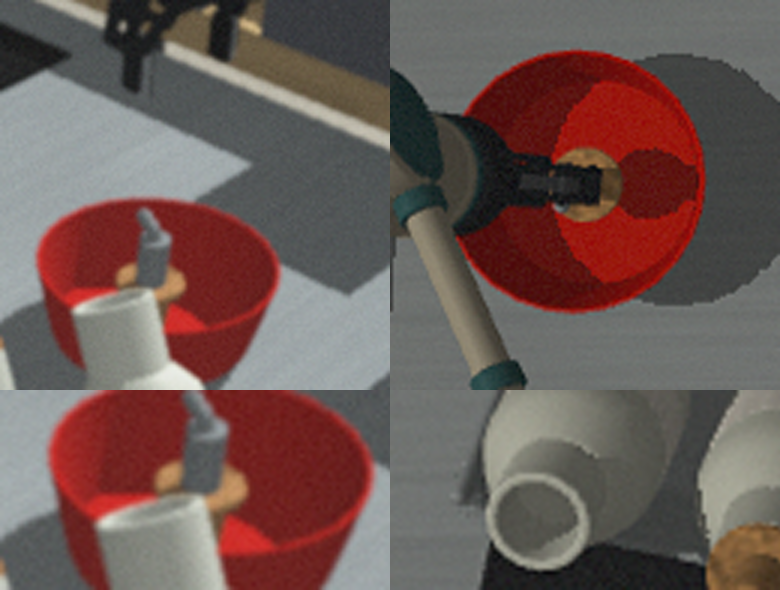

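>>> {"name": "carry_out", "arguments": {
  "linear": [
    [0,-0.06,0.04],
    [0,-0.065,0.04],
    [0,-0.068,0.03],
    [0,-0.068,0.02],
    [0,-0.07,0],
    [0,-0.07,0],
    [0,-0.07,0],
    [0.01,-0.07,0]
  ],
  "angular": [
    [0,0,-0.42],
    [0,0,-0.42],
    [0,0,-0.42],
    [0,0,-0.42],
    [0,0,-0.42],
    [0,0,-0.42],
    [0,0,-0.42],
    [0,0,-0.42]
  ],
  "hand": [1,1,1,1,1,1,0.75,0.75]
}}

```text
clock: 8.65
position: [0.4721, 0.0609, 0.461]
ee_rot: [-0.003, 0.185, 0.983, 0.002]
contact_force: [0.4, 0.1, -0.0]
width: 0.0646
gripper_force: 0.0
```

>>> {"name": "carry_out", "arguments": {
  "linear": [
    [0.02,-0.07,0],
    [0.02,-0.07,0],
    [0.02,-0.07,0],
    [0.02,-0.07,0],
    [0.02,-0.07,0],
    [0.02,-0.07,0],
    [0.02,-0.07,0],
    [0.01,-0.07,0]
  ],
  "angular": [
    [0,0,-0.42],
    [0,0,-0.42],
    [0,0,-0.42],
    [0,0,-0.42],
    [0,0,-0.42],
    [0,0,-0.42],
    [0,0,-0.42],
    [0,0,-0.42]
  ],
  "hand": [0.75,0.75,0.75,0.75,0.75,0.75,0.75,0.75]
}}

```text
clock: 9.32
position: [0.5489, -0.2195, 0.4602]
ee_rot: [-0.002, 0.315, 0.949, 0.003]
contact_force: [0.8, -0.2, -0.4]
width: 0.064
gripper_force: 0.0
```

```bash
python3 -c "
from h import *
print(tri((378.75,190.25),(257,212.75)),[plane('top',257,212.75,z).round(4) for z in(.213,.2155,.218)])
go([.5562,-.354,.36],down(0.785),6)"
```

```text
(array([0.6067, 0.0968, 0.2163]), np.float64(0.0055)) [array([0.6051, 0.0952, 0.213 ]), array([0.6048, 0.095 , 0.2155]), array([0.6045, 0.0947, 0.218 ])]
per row x 6 [ 0.0024 -0.0448 -0.0334] [-0.014 -0.003 -0.302] tot mm [   7.3 -134.5 -100.2] rad [-0.007 -0.002 -0.145] F [ 0.8 -0.2 -0.4] [ 0.03  0.02 -0.08] w 0.064 t 9.32 q [-0.5   0.28  1.37  0.    1.5  -1.43]
```

>>> {"name": "carry_out", "arguments": {
  "linear": [
    [0.002,-0.06,0],
    [0.003,-0.06,0],
    [0.003,-0.06,0],
    [0.003,-0.05,-0.02],
    [0.003,-0.03,-0.05],
    [0,-0.01,-0.07],
    [0,0,-0.06],
    [0,0,0]
  ],
  "angular": [
    [0,0,-0.36],
    [0,0,-0.36],
    [0,0,-0.36],
    [0,0,-0.36],
    [0,0,-0.36],
    [0,0,0],
    [0,0,0],
    [0,0,0]
  ],
  "hand": [0.75,0.75,0.75,0.75,0.75,0.75,0.75,0.75]
}}

```text
clock: 9.98
position: [0.5532, -0.3518, 0.3532]
ee_rot: [-0.009, 0.382, 0.924, 0.005]
contact_force: [-1.3, 1.5, -0.7]
width: 0.0641
gripper_force: 0.0
```

>>> {"name": "carry_out", "arguments": {
  "linear": [
    [0,0,0]
  ],
  "angular": [
    [0,0,0]
  ],
  "hand": [0.75]
}}

```text
clock: 10.07
position: [0.5548, -0.3523, 0.3594]
ee_rot: [-0.004, 0.382, 0.924, 0.003]
contact_force: [0.9, -0.1, 0.0]
width: 0.0639
gripper_force: 0.0
```

```bash
python3 -c "
from h import *
go([.5562,-.354,.23],down(0.785),6)"
```

```text
per row x 6 [ 0.0005 -0.0006 -0.0431] [-0.019 -0.009 -0.005] tot mm [   1.4   -1.7 -129.4] rad [-0.009 -0.004 -0.002] F [ 0.9 -0.1  0. ] [-0.02 -0.01  0.02] w 0.0639 t 10.07 q [-0.67  0.43  1.39  0.    1.34 -1.46]
```

>>> {"name": "carry_out", "arguments": {
  "linear": [
    [0.003,-0.003,-0.02],
    [0,0,-0.05],
    [0,0,-0.05],
    [0,0,-0.05],
    [0,0,-0.05],
    [0,0,-0.02],
    [0,0,0],
    [0,0,0]
  ],
  "angular": [
    [-0.06,0,0],
    [0,0,0],
    [0,0,0],
    [0,0,0],
    [0,0,0],
    [0,0,0],
    [0,0,0],
    [0,0,0]
  ],
  "hand": [0.75,0.75,0.75,0.75,0.75,0.75,0.75,0.75]
}}

```text
clock: 10.73
position: [0.5577, -0.3544, 0.244]
ee_rot: [0.002, 0.382, 0.924, -0.0]
contact_force: [-0.1, -0.2, 1.3]
width: 0.0636
gripper_force: 0.0
```

>>> {"name": "carry_out", "arguments": {
  "linear": [
    [0,0,0],
    [0,0,0]
  ],
  "angular": [
    [0,0,0],
    [0,0,0]
  ],
  "hand": [0.75,0.75]
}}

```text
clock: 10.9
position: [0.5578, -0.3546, 0.2451]
ee_rot: [0.003, 0.382, 0.924, -0.001]
contact_force: [0.8, -0.3, -0.4]
width: 0.064
gripper_force: 0.0
```

```bash
python3 -c "
from h import *
go([.5562,-.354,.23],down(0.785),6)"
```

```text
per row x 6 [-0.0005  0.0002 -0.005 ] [ 0.007  0.011 -0.006] tot mm [ -1.6   0.6 -15.1] rad [ 0.004  0.005 -0.003] F [ 0.8 -0.3 -0.4] [-0.04 -0.05 -0.07] w 0.064 t 10.9 q [-0.67  0.52  1.54  0.    1.08 -1.46]
```

>>> {"name": "carry_out", "arguments": {
  "linear": [
    [-0.003,0.001,-0.015],
    [0,0,-0.014],
    [0,0,0],
    [0,0,0],
    [0,0,0],
    [0,0,0],
    [0,0,0],
    [0,0,0]
  ],
  "angular": [
    [0.06,0.06,0],
    [0,0,0],
    [0,0,0],
    [0,0,0],
    [0,0,0],
    [0,0,0],
    [0,0,0],
    [0,0,0]
  ],
  "hand": [0.75,0.75,0.75,0.5,0.3,0,0,0],
  "force": 60
}}

```text
clock: 11.57
position: [0.5556, -0.3537, 0.2284]
ee_rot: [-0.002, 0.382, 0.924, 0.001]
contact_force: [-0.8, -0.4, -0.1]
width: 0.0286
gripper_force: 59.0
```

>>> {"name": "carry_out", "arguments": {
  "linear": [
    [0,0,0],
    [0,0,0],
    [0,0,0]
  ],
  "angular": [
    [0,0,0],
    [0,0,0],
    [0,0,0]
  ],
  "hand": [0,0,0]
}}

```text
clock: 11.82
position: [0.5556, -0.3537, 0.2284]
ee_rot: [-0.002, 0.382, 0.924, 0.001]
contact_force: [-0.3, -0.4, 0.5]
width: 0.0288
gripper_force: 59.0
```

```bash
python3 -c "
from h import *
go([.5562,-.354,.23],down(0.785),6)"
```

```text
per row x 6 [ 0.0002 -0.0001  0.0005] [-0.008 -0.006 -0.005] tot mm [ 0.6 -0.3  1.6] rad [-0.004 -0.003 -0.002] F [-0.3 -0.4  0.5] [ 0.   -0.07 -0.01] w 0.0288 t 11.82 q [-0.67  0.53  1.55  0.    1.06 -1.46]
```

>>> {"name": "carry_out", "arguments": {
  "linear": [
    [0,0,0.02],
    [0,0,0.04],
    [0,0,0.07],
    [0,0,0.08],
    [0,0,0.08],
    [0,0,0.08],
    [0,0,0.08],
    [0,0.02,0.08]
  ],
  "angular": [
    [0,0,0],
    [0,0,0],
    [0,0,0],
    [0,0,0],
    [0,0,0],
    [0,0,0],
    [0,0,0],
    [0,0,0]
  ],
  "hand": [0,0,0,0,0,0,0,0],
  "force": 80
}}

```text
clock: 12.48
position: [0.5548, -0.3445, 0.4957]
ee_rot: [-0.002, 0.382, 0.924, 0.001]
contact_force: [1.6, -0.5, -1.4]
width: 0.0289
gripper_force: 78.8
```

```bash
sed -i 's/^MOUTH=.*/MOUTH=np.array([.6045,.0958,.2160])/' h.py; python3 -c "
from h import *
go(MOUTH+.30*axis()+[0,0,.05],tilt(),16)"
```

```text
per row x 16 [-0.0121  0.0592  0.0038] [-0.201 -0.366  0.429] tot mm [-96.6 473.3  30.1] rad [-0.257 -0.468  0.55 ] F [ 1.6 -0.5 -1.4] [-0.04 -0.04  0.  ] w 0.0289 t 12.48 q [-0.66  0.37  1.15  0.    1.63 -1.45]
```

>>> {"name": "carry_out", "arguments": {
  "linear": [
    [-0.012,0.05,0.015],
    [-0.012,0.059,0.015],
    [-0.012,0.059,0.01],
    [-0.012,0.059,0.004],
    [-0.012,0.059,0],
    [-0.012,0.059,0],
    [-0.012,0.059,0],
    [-0.012,0.059,0]
  ],
  "angular": [
    [-0.2,-0.37,0.43],
    [-0.2,-0.37,0.43],
    [-0.2,-0.37,0.43],
    [-0.2,-0.37,0.43],
    [-0.2,-0.37,0.43],
    [-0.2,-0.37,0.43],
    [-0.2,-0.37,0.43],
    [-0.2,-0.37,0.43]
  ],
  "hand": [0,0,0,0,0,0,0,0]
}}

```text
clock: 13.15
position: [0.5063, -0.1106, 0.5158]
ee_rot: [0.131, 0.248, 0.96, -0.013]
contact_force: [0.1, 1.0, -1.0]
width: 0.0286
gripper_force: 78.7
```

>>> {"name": "carry_out", "arguments": {
  "linear": [
    [-0.012,0.059,0],
    [-0.012,0.059,0],
    [-0.012,0.059,0],
    [-0.012,0.059,0],
    [-0.012,0.059,0],
    [-0.012,0.059,0],
    [-0.012,0.059,0],
    [0,0,0]
  ],
  "angular": [
    [-0.2,-0.37,0.43],
    [-0.2,-0.37,0.43],
    [-0.2,-0.37,0.43],
    [-0.2,-0.37,0.43],
    [-0.2,-0.37,0.43],
    [-0.2,-0.37,0.43],
    [-0.2,-0.37,0.43],
    [-0.2,-0.37,0.43]
  ],
  "hand": [0,0,0,0,0,0,0,0]
}}

```text
clock: 13.82
position: [0.4635, 0.0984, 0.5157]
ee_rot: [0.259, 0.103, 0.96, -0.024]
contact_force: [0.7, 0.4, -1.7]
width: 0.0286
gripper_force: 79.0
```

>>> {"name": "carry_out", "arguments": {
  "linear": [
    [0,0,0],
    [0,0,0],
    [0,0,0]
  ],
  "angular": [
    [0,0,0],
    [0,0,0],
    [0,0,0]
  ],
  "hand": [0,0,0]
}}

```text
clock: 14.07
position: [0.4653, 0.0938, 0.5155]
ee_rot: [0.258, 0.106, 0.96, -0.027]
contact_force: [0.4, -0.1, -0.8]
width: 0.0281
gripper_force: 79.0
```

```bash
python3 -c "
from h import *
go(MOUTH+.25*axis(),tilt(),8)"
```

```text
per row x 8 [ 0.0043  0.0074 -0.0207] [-0.005  0.004 -0.003] tot mm [ 17.2  29.5 -83. ] rad [-0.003  0.003 -0.002] F [ 0.4 -0.1 -0.8] [ 0.05  0.25 -0.03] w 0.0281 t 14.07 q [ 0.12 -0.05  1.68 -0.19  1.02 -1.17]
```

>>> {"name": "carry_out", "arguments": {
  "linear": [
    [0,0.03,-0.01],
    [0,0.03,-0.02],
    [0.005,0,-0.03],
    [0.01,0,-0.03],
    [0.01,0,-0.03],
    [0.01,0,-0.03],
    [0,0,-0.016],
    [0,0,0]
  ],
  "angular": [
    [0,0,0],
    [0,0,0],
    [0,0,0],
    [0,0,0],
    [0,0,0],
    [0,0,0],
    [0,0,0],
    [0,0,0]
  ],
  "hand": [0,0,0,0,0,0,0,0]
}}

```text
clock: 14.73
position: [0.4828, 0.1232, 0.4298]
ee_rot: [0.256, 0.107, 0.96, -0.028]
contact_force: [0.4, 0.7, -0.9]
width: 0.0284
gripper_force: 79.1
```

>>> {"name": "carry_out", "arguments": {
  "linear": [
    [0,0,0],
    [0,0,0]
  ],
  "angular": [
    [0,0,0],
    [0,0,0]
  ],
  "hand": [0,0]
}}

```text
clock: 14.9
position: [0.4834, 0.124, 0.4333]
ee_rot: [0.26, 0.106, 0.96, -0.027]
contact_force: [-0.4, 0.2, -1.1]
width: 0.0283
gripper_force: 79.1
```

Run:
```python
from h import *
import cv2
go(MOUTH+.25*axis(),tilt(),1)
f=lambda im,x,y,w,h,k:cv2.resize(im[y:y+h,x:x+w,::-1],(w*k,h*k),interpolation=cv2.INTER_CUBIC)
s,t=manip.get_image("scene"),manip.get_image("top")
cv2.imwrite("pics/g4.png",np.hstack([f(s,335,130,80,110,5),f(t,215,170,80,110,5)]))
p=manip.get_state()["position"];q=manip.get_state()["ee_rot"];z=Ro.from_quat([q[1],q[2],q[3],q[0]]).as_matrix()[:,2]
for d in(.1834,.2234):print(d,proj("scene",p+d*z),proj("top",p+d*z))
```

```text
per row x 1 [-0.0016 -0.0013 -0.0016] [-0.039  0.064 -0.034] tot mm [-0.8 -0.6 -0.8] rad [-0.003  0.005 -0.003] F [-0.4  0.2 -1.1] [ 0.02  0.29 -0.04] w 0.0283 t 14.9 q [ 0.19  0.03  1.8  -0.27  0.83 -1.03]
0.1834 (np.float64(369.3), np.float64(157.2)) (np.float64(248.7), np.float64(225.0))
0.2234 (np.float64(374.4), np.float64(176.8)) (np.float64(252.9), np.float64(217.0))
```

View pics/g4.png

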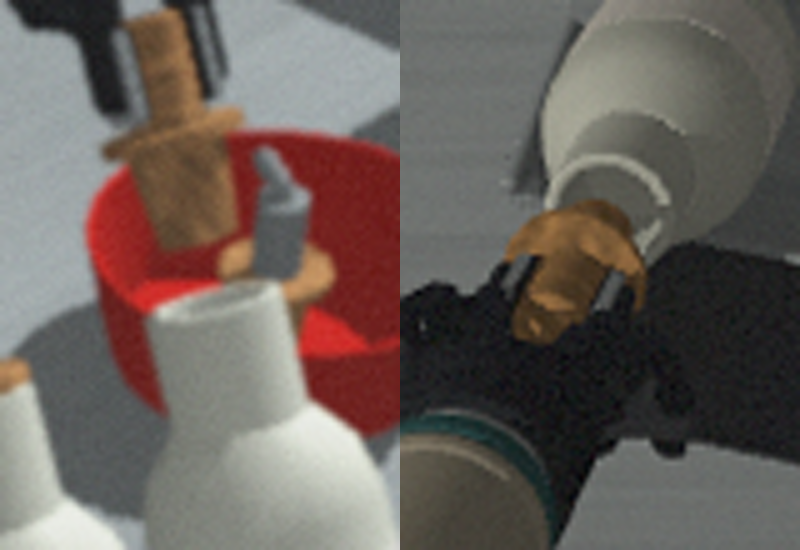

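```bash
python3 -c "
from h import *
for z in(.214,.2155,.217):
  m=plane('scene',378.7,190.3,z); print(z,m.round(4),'lat',(m@[.22,.975,0]).round(4),'u',((m-MOUTH)@[.844,-.193,.5]).round(4))
  m=plane('top',257,212.75,z); print('  top',m.round(4),'lat',(m@[.22,.975,0]).round(4),'u',((m-MOUTH)@[.844,-.193,.5]).round(4))
go(MOUTH+.2284*axis(),tilt(),1)"
```

```text
0.214 [0.6063 0.1016 0.214 ] lat 0.2325 u -0.0006
  top [0.605  0.0951 0.214 ] lat 0.2259 u -0.0004
0.2155 [0.6076 0.0999 0.2155] lat 0.2311 u 0.0016
  top [0.6048 0.095  0.2155] lat 0.2256 u 0.0002
0.217 [0.6089 0.0981 0.217 ] lat 0.2297 u 0.0038
  top [0.6046 0.0948 0.217 ] lat 0.2254 u 0.0008
per row x 1 [ 0.0199 -0.0065 -0.0395] [-0.041  0.072 -0.041] tot mm [  9.9  -3.3 -19.7] rad [-0.003  0.006 -0.003] F [-0.1 -0.3 -1.2] [ 0.1   0.29 -0.06] w 0.0284 t 15.0 q [ 0.19  0.03  1.8  -0.27  0.83 -1.03]
```

>>> {"name": "carry_out", "arguments": {
  "linear": [
    [0.01,-0.002,-0.018],
    [0.01,-0.002,-0.018],
    [0.01,-0.002,-0.017],
    [0.01,-0.002,-0.017],
    [0,0,0],
    [0,0,0]
  ],
  "angular": [
    [0,0.05,0],
    [0,0,0],
    [0,0,0],
    [0,0,0],
    [0,0,0],
    [0,0,0]
  ],
  "hand": [0,0,0,0,0,0]
}}

```text
clock: 15.5
position: [0.5032, 0.1202, 0.3959]
ee_rot: [0.256, 0.106, 0.961, -0.027]
contact_force: [0.2, 0.4, -0.2]
width: 0.0283
gripper_force: 79.1
```

```bash
python3 -c "
from h import *
go(MOUTH+.195*axis(),tilt(),1)
go(MOUTH+.1834*axis(),tilt(),1)"
```

```text
per row x 1 [ 0.0124 -0.0059 -0.022 ] [-0.03  -0.04  -0.042] tot mm [  6.2  -2.9 -11. ] rad [-0.002 -0.003 -0.003] F [ 0.2  0.4 -0.2] [0.1  0.26 0.01] w 0.0283 t 15.5 q [ 0.17  0.09  1.84 -0.28  0.75 -1.02]
per row x 1 [ 0.0237 -0.0084 -0.0421] [-0.03  -0.04  -0.042] tot mm [ 11.9  -4.2 -21. ] rad [-0.002 -0.003 -0.003] F [ 0.2  0.4 -0.2] [0.1  0.26 0.01] w 0.0283 t 15.5 q [ 0.17  0.09  1.84 -0.28  0.75 -1.02]
```

No contact 16 mm into the bore. Continuing.

>>> {"name": "carry_out", "arguments": {
  "linear": [
    [0.006,-0.003,-0.011],
    [0.006,-0.003,-0.011],
    [0.005,-0.001,-0.009],
    [0,0,0],
    [0,0,0]
  ],
  "angular": [
    [-0.03,-0.04,-0.04],
    [0,0,0],
    [0,0,0],
    [0,0,0],
    [0,0,0]
  ],
  "hand": [0,0,0,0,0]
}}

```text
clock: 15.92
position: [0.5115, 0.1168, 0.3813]
ee_rot: [0.258, 0.107, 0.96, -0.028]
contact_force: [-1.1, -0.2, -0.3]
width: 0.0286
gripper_force: 79.1
```

```bash
python3 -c "
from h import *
go(MOUTH+.1834*axis(),tilt(),1)"
```

```text
per row x 1 [ 0.0071 -0.0016 -0.0129] [-0.005  0.022 -0.004] tot mm [ 3.6 -0.8 -6.5] rad [-0.     0.002 -0.   ] F [-1.1 -0.2 -0.3] [ 0.02  0.31 -0.04] w 0.0286 t 15.92 q [ 0.16  0.11  1.85 -0.29  0.71 -1.01]
```

>>> {"name": "carry_out", "arguments": {
  "linear": [
    [0.002,-0.0005,-0.0035],
    [0.002,-0.0005,-0.0035],
    [0.002,-0.0005,-0.0035],
    [0,0,0],
    [0,0,0]
  ],
  "angular": [
    [0,0,0],
    [0,0,0],
    [0,0,0],
    [0,0,0],
    [0,0,0]
  ],
  "hand": [0,0,0,0,0]
}}

```text
clock: 16.33
position: [0.5144, 0.1164, 0.3762]
ee_rot: [0.258, 0.107, 0.96, -0.028]
contact_force: [-0.2, 2.9, -2.6]
width: 0.0288
gripper_force: 79.1
```

>>> {"name": "carry_out", "arguments": {
  "linear": [
    [0.002,-0.0005,-0.0035],
    [0,0,0],
    [0,0,0]
  ],
  "angular": [
    [0,0,0],
    [0,0,0],
    [0,0,0]
  ],
  "hand": [0,0,0]
}}

```text
clock: 16.58
position: [0.5147, 0.1164, 0.3759]
ee_rot: [0.259, 0.107, 0.96, -0.028]
contact_force: [-8.7, 4.7, 6.8]
width: 0.0282
gripper_force: 80.1
```

```bash
python3 -c "
from h import *
go(MOUTH+.1834*axis(),tilt(),1)"
```

```text
per row x 1 [ 0.0008 -0.0007 -0.0022] [-0.02   0.039 -0.005] tot mm [ 0.4 -0.4 -1.1] rad [-0.002  0.003 -0.   ] F [-8.7  4.7  6.8] [0.55 1.04 0.15] w 0.0282 t 16.58 q [ 0.16  0.12  1.86 -0.29  0.69 -1.01]
```

>>> {"name": "carry_out", "arguments": {
  "linear": [
    [0.0015,-0.0003,-0.003],
    [0,0,0],
    [0,0,0]
  ],
  "angular": [
    [0,0,0],
    [0,0,0],
    [0,0,0]
  ],
  "hand": [0,0,0]
}}

```text
clock: 16.83
position: [0.5147, 0.1163, 0.3758]
ee_rot: [0.259, 0.107, 0.96, -0.028]
contact_force: [-15.9, 6.3, 16.5]
width: 0.0286
gripper_force: 81.5
```

>>> {"name": "carry_out", "arguments": {
  "linear": [
    [0.0015,-0.0003,-0.003],
    [0,0,0],
    [0,0,0]
  ],
  "angular": [
    [0,0,0],
    [0,0,0],
    [0,0,0]
  ],
  "hand": [0,0,0]
}}

```text
clock: 17.08
position: [0.5146, 0.1164, 0.3757]
ee_rot: [0.259, 0.107, 0.959, -0.027]
contact_force: [-24.5, 8.6, 25.1]
width: 0.0287
gripper_force: 82.7
```

Run:
```python
from h import *
import cv2
go(MOUTH+.1834*axis(),tilt(),1)
f=lambda im,x,y,w,h,k:cv2.resize(im[y:y+h,x:x+w,::-1],(w*k,h*k),interpolation=cv2.INTER_CUBIC)
s,t=manip.get_image("scene"),manip.get_image("top")
cv2.imwrite("pics/g5.png",np.hstack([f(s,335,130,80,110,5),f(t,215,170,80,110,5)]))
```

```text
per row x 1 [ 0.0008 -0.0007 -0.0017] [-0.024  0.058 -0.001] tot mm [ 0.4 -0.4 -0.9] rad [-0.002  0.005 -0.   ] F [-24.5   8.6  25.1] [ 0.27  2.02 -0.16] w 0.0287 t 17.08 q [ 0.16  0.12  1.86 -0.29  0.69 -1.01]
```

View pics/g5.png

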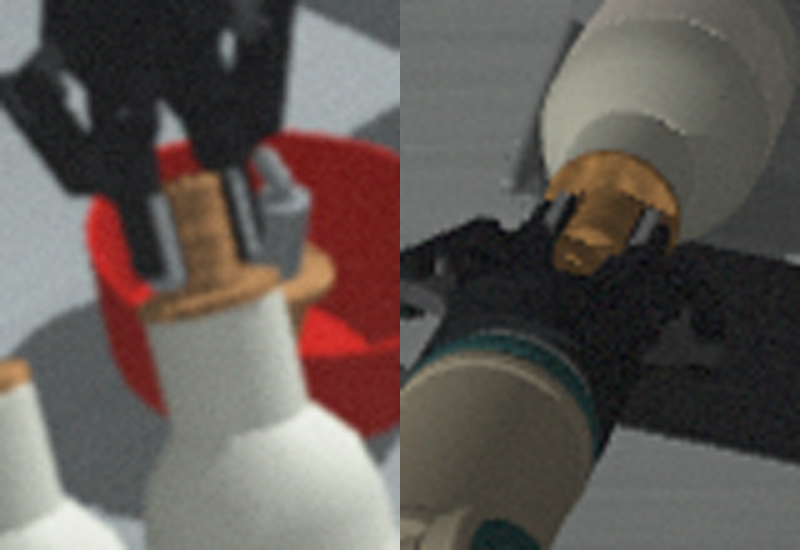

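>>> {"name": "carry_out", "arguments": {
  "linear": [
    [-0.003,0.0006,0.006],
    [-0.001,0,0.002],
    [0,0,0],
    [0,0,0],
    [0,0,0],
    [0,0,0],
    [0,0,0],
    [0,0,0]
  ],
  "angular": [
    [0,0,0],
    [0,0,0],
    [0,0,0],
    [0,0,0],
    [0,0,0],
    [0,0,0],
    [0,0,0],
    [0,0,0]
  ],
  "hand": [0,0,0,0.6,0.8,0.8,0.8,0.8]
}}

```text
clock: 17.85
position: [0.5153, 0.1156, 0.3757]
ee_rot: [0.259, 0.107, 0.96, -0.028]
contact_force: [0.3, 0.7, -0.2]
width: 0.0683
gripper_force: 0.0
```

>>> {"name": "carry_out", "arguments": {
  "linear": [
    [-0.01,0.002,0.017],
    [-0.01,0.002,0.017],
    [-0.02,0.004,0.034],
    [-0.03,0.006,0.052],
    [-0.03,0.006,0.052],
    [-0.03,0.006,0.052],
    [-0.02,0.006,0.03],
    [0,0,0]
  ],
  "angular": [
    [0,0,0],
    [0,0,0],
    [0,0,0],
    [0,0,0],
    [0,0,0],
    [0,0,0],
    [0,0,0],
    [0,0,0]
  ],
  "hand": [0.8,0.8,0.8,0.8,0.8,0.8,0.8,0.8]
}}

```text
clock: 18.52
position: [0.4385, 0.1323, 0.5085]
ee_rot: [0.263, 0.107, 0.958, -0.026]
contact_force: [0.2, 1.0, 0.6]
width: 0.0683
gripper_force: 0.0
```

Run:
```python
from h import *
import cv2
go(MOUTH+.1834*axis(),tilt(),1)
f=lambda im,x,y,w,h,k:cv2.resize(im[y:y+h,x:x+w,::-1],(w*k,h*k),interpolation=cv2.INTER_CUBIC)
s,t=manip.get_image("scene"),manip.get_image("top")
a=cv2.resize(s[:,:,::-1],(400,300))
cv2.imwrite("pics/g6.png",np.vstack([np.hstack([f(s,310,150,100,70,4),f(t,235,185,100,70,4)]),np.hstack([a,cv2.resize(t[:,:,::-1],(400,300))])]))
```

```text
per row x 1 [ 0.1532 -0.0326 -0.2673] [-0.035  0.161 -0.025] tot mm [  76.6  -16.3 -133.7] rad [-0.003  0.013 -0.002] F [0.2 1.  0.6] [0.02 0.19 0.01] w 0.0683 t 18.52 q [ 0.23 -0.07  1.72 -0.26  1.02 -1.03]
```

View pics/g6.png

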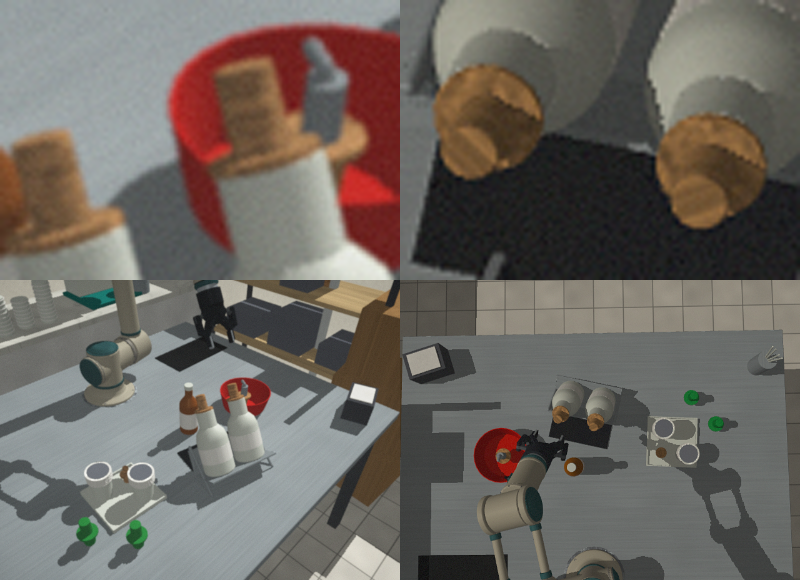

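The picture shows the stopper flush in the jug and matching the seated one. The spout is standing in the tub, and everything else is where it was. Handing in.

```bash
python3 -c "
from rig import manip
print(manip.sign_off())"
```

```text
the job is handed in; nothing more can be done
None
```

The spout is in the wash tub and the large stopper is fully home in its jug with the flange flush and released; I handed the job in at about 18.6 s, but the sign-off gave no verdict.

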